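# Pin the practice hand into its desk bracket

## Task

Lock the nail-practice hand's bar in its desk bracket: take the linch pin from the white storage block, push it down through the hole in the bar until its collar sits flat on the bar, with the ring hanging out past the bar's free end, then flip the sprung ring down around the bar end so that it snaps shut against the pin's tail. Feel for the hole and push slowly and gently, never forcing anything against the bar or the bracket (25 N is plenty), leave the jar, the bottle and the little carton where they stand, and let go at the end.

Things in the scene. Friction and masses are not known exactly. Their poses are not given: they have to be found in the camera images.
- bracket: grey desk bracket whose sleeve carries a level square aluminium bar (22 wide, underside 65, top 85 above the desk) along the bracket's y, with a pale practice hand on it at +y. Origin on the desk below seat; z up, +y from the hole to the sleeve and hand. Base plate 130 x 130 x 8, y = 30 to 160; sleeve 52 wide, y = 40 to 100, 98 high; the bar is free from y = 40 to its end at -y.
- seat (a point): mark on the bar's top face (85 above the desk), fixed to the bracket, its axes: where the bar's upright through-hole would be with the bar FULLY IN. Bar, hole and hand in fact stand out by 4 to 22 mm towards -y from here (not measured; they hold against about 25 N along y). Hole 11.6 wide, mouth chamfered 1 mm, centred across the bar (x = 0), 20 deep; the bar ends 15 beyond its centre towards -y.
- pin_head (a point): centre of the head of the upright steel linch pin (70 g). The head is a bar 12 (x) by 16 (y), from 4 to 42 above the collar's underside, to be gripped across x; this point lies 26 above the collar's underside. z points up along the pin, away from the tip. Up to 12 above the collar's underside the ring's hinge wire sticks out to x = +-20.
- pin_collar (a point): centre of the underside of the pin's collar (18 diameter, 4 thick), same axes. Below it is the shank, 10 diameter, 36 long, its last 3 tapering to 8 diameter. At the start the pin stands upright with its collar on the white storage block, shank in one of its two holes.
- ring_bar (a point): middle of the ring's cross wire, 37.7 from the hinge. The ring is a D-shaped loop of 4 mm wire, 40 wide outside (32 inside), hinged on the pin 8 above the collar's underside about the pin's x axis, standing out to the pin's -y while open.
- ring (a joint): angle of the ring, rad: 0 is open (nearly level, 0.1 above level, out to the pin's -y), growing as the cross wire swings down; 1.48 is shut, cross wire against the side of the tail. Over-centre spring: it resists with up to about 4.5 N at the cross wire until about 0.8, then snaps shut by itself and stays shut; let go earlier, it springs back open.
- block: white plastic storage block fixed to the desk, 70 (x) by 130 (y) by 45 high, origin at the centre of its underside, with two 12 mm holes at y = +30 and -30. The pin stands in the one at +30.
- jar: bystander: white screw-top jar, 60 diameter, 48 high, origin under its centre
- polish: bystander: small yellow bottle with a black cap, 26 diameter, 75 high, origin under its centre
- gelbox: bystander: small plain carton 50 x 50 x 45, origin under its centre
Things that resemble listed ones, but are neither listed nor needed, are in the scene too. What is shaped like the part that bears pin_head but red is not meant.

How it is judged:
By the outcome, as a careful person would: the job done as asked, in the order asked, and still so for the second after the job is handed in, with the robot touching nothing.
It also fails if it takes over 72 s, if anything falls off the work surface, if the arm or the gripper's body presses on something with over 40 N, if the wrist force passes 120 N, or if a joint passes its speed limit or range.

## Robot

A 6-joint arm with a two-finger parallel gripper is mounted at the origin on the work surface. World frame = base frame: x ahead of the robot, y to its left, z up, the work surface at z = 0. Lengths are in mm, angles in rad, forces in N, time in s.
With the tool pointing down it reaches from about 250 to 800 mm from the base axis. Payload 3.9 kg.
Tool frame: the origin (TCP) lies at the very end of the fingers, on their centre line; the grasp point (between the pads) lies 19 mm behind it; z points along the fingers, y is the line along which they close (so a half turn about z gives the same grasp; the last joint's range is limited). The gripper opens to 85 mm and grips with 20 to 120 N. Pads are 22 mm wide; open, the fingers measure 114 mm over their backs; the gripper's body (76 mm by 85 mm) begins 54 mm behind the grasp point. The pads swing forward as they close: fully open they stand 13 mm farther back than shut.
Start: joints at [-1.203, 0.26, -0.138, 1.173, 0, 1.571], TCP at [188.766, -489.88, 231.304] pointing down, gripper open.
Joint ranges: [-2.78, 2.78], [-0.83, 1.72], [-1.28, 1.37], [-1.9, 2.12], [-1.57, 1.48], [-3.14, 3.14]. Speed limits (rad/s): [2.57, 2.57, 3.14, 3.14, 3.14, 3.14].

## Interface

Orientations are given as a rotation vector (axis times angle).
In Python, from rig import arm, kinematics, eyes gives the robot as it stands. Calls block until the motion is done:
- arm.move_pose(position, orientation): joint-space move of the TCP to a pose.
- arm.movel(position, attitude=None, velocity=150, f_stop=None): straight line of the TCP; attitude=None keeps the orientation; velocity is the mean speed in mm/s. With f_stop (N) it stops when the force on the tool has changed by that much, and returns True; else False.
- arm.move_joints(angles): joint-space move.
- arm.gripper_to(opening): finger opening in mm; the grip force is fixed at half the most; returns when the fingers have stopped.
- arm.wait(seconds).
- kinematics.ik(position, orientation): joint angles nearest the present ones, or None.
- eyes.camera(name): name is "side" or "top"; returns the picture (480x640x3 uint8, red, green, blue); there is no depth.
- eyes.camera_params(name): a dict with "fx", "fy", "cx", "cy" (pixels), "R" (3x3) and "t" (3): a world point X has camera coordinates R X + t. Camera axes: x right, y down, z forward; pixel columns grow to the right and rows downward; lengths in mm; the calibration is good to about 2 mm. A picture is of the moment at which its call begins. camera_params takes no time and is no camera call.
A pose or a line that the arm cannot do raises arm.PlanningError and nothing moves.
- arm.job_done(): hands the job in; it is judged then, once.
Readings, each from a call of its own:
- arm.get_time(): time.
- arm.get_joint_positions(): joint angles.
- arm.get_joint_velocities(): joint speeds.
- arm.get_joint_torque(): joint torques, N m.
- arm.get_eef_pos(): TCP position.
- arm.get_ee_rot(): TCP orientation.
- arm.get_force(): force on the tool from outside, world axes, zero at the start.
- arm.get_moment(): the same for the moment, N m.
- arm.get_opening(): finger opening in mm.
- arm.get_finger_force(): force on a finger pad.
Only numpy, scipy, OpenCV 4.12 (cv2) and the standard library are available. Lean on these libraries where they do the work, as an engineer would, in place of code of your own. Each camera call takes 0.05 s, during which the arm holds its last target. There are 200 camera calls.

## Working session

There is one attempt and no reset: what is moved stays moved. The work goes in short steps, each a Python script; the robot and the scene stay as the last script left them, time stands still between calls to the robot, and variables do not carry over. Pictures are saved under pics/ and viewed, at most 10 in all, crops included, and the job is handed in when it is done.

```bash
mkdir -p pics; ls
python3 - <<'E'
from rig import arm,eyes
import cv2
for n in("top","side"):
    cv2.imwrite(f"pics/{n}0.png",eyes.camera(n)[:,:,::-1])
    p=eyes.camera_params(n);print(n,p)
E
```

```text
pics
top {'fx': 613.0488568091912, 'fy': 613.0488568091912, 'cx': 316.82992125184086, 'cy': 235.3747296798015, 'R': array([[ 0.01542709, -0.99985248,  0.00755199],
       [-0.98031135, -0.01661172, -0.19675801],
       [ 0.19685443, -0.0043679 , -0.980423  ]]), 't': array([-121.14723003,  529.09482854, 1023.01899579])}
side {'fx': 556.1789951458638, 'fy': 556.1789951458638, 'cx': 313.43325886539765, 'cy': 233.34407429199203, 'R': array([[-0.99169937, -0.12716918,  0.01898289],
       [-0.09886701,  0.65979642, -0.74491208],
       [ 0.08220501, -0.74060562, -0.66689253]]), 't': array([508.96278442, 203.79785508, 678.80690284])}
```

View pics/top0.png

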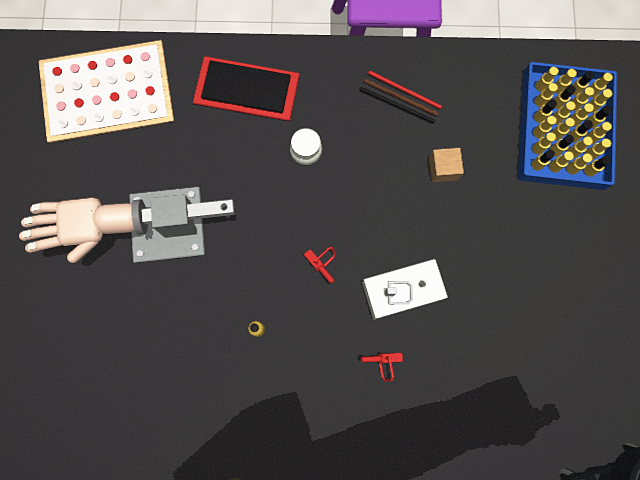

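View pics/side0.png

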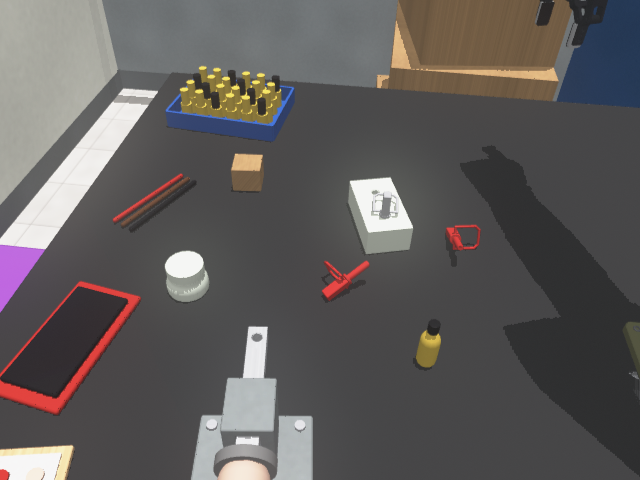

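The steel pin on the white block is at top (398,292) and side (386,205). The red lookalikes at top (320,262) and (385,360) are decoys. The bar hole is at top (224,206) and side (257,337). Next I'll confirm with an enlarged crop.

Run:
```python
import cv2,numpy as np
t=cv2.imread("pics/top0.png");s=cv2.imread("pics/side0.png")
c=lambda i,x,y:cv2.resize(i[y:y+75,x:x+100],(400,300),interpolation=cv2.INTER_CUBIC)
cv2.imwrite("pics/c1.png",np.vstack([np.hstack([c(t,355,255),c(t,150,170)]),np.hstack([c(s,335,175),c(s,210,320)])]))
```

```text
(no output)
```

View pics/c1.png

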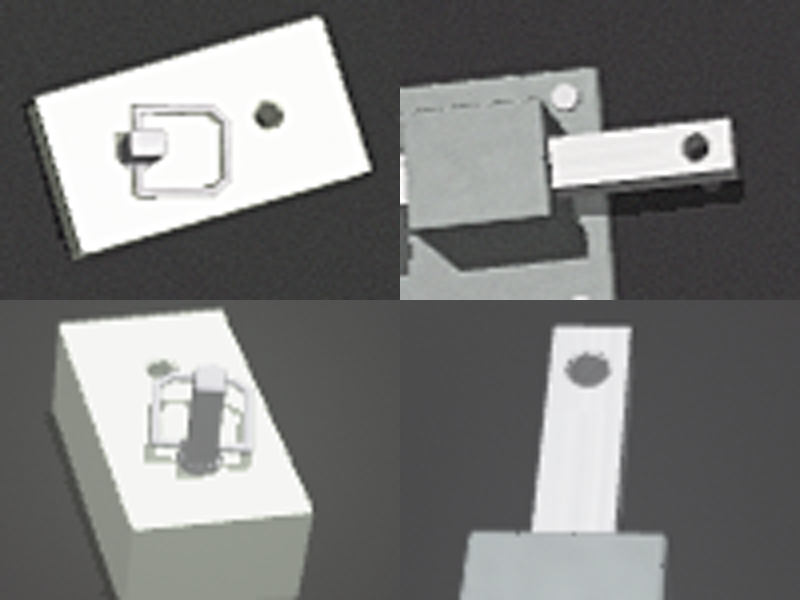

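Confirmed: the steel pin stands in the left hole of the white block, with its ring towards image right. The bar hole is visible in both views. Next come the positions, using the known heights.

```bash
cat > h.py <<'E'
import numpy as np
from rig import arm,kinematics,eyes
from scipy.spatial.transform import Rotation as Ro
def bp(n,u,z):
    p=eyes.camera_params(n);d=p["R"].T@np.array([(u[0]-p["cx"])/p["fx"],(u[1]-p["cy"])/p["fy"],1]);c=-p["R"].T@p["t"]
    return (c+d*(z-c[2])/d[2])[:2]
def proj(n,X):
    p=eyes.camera_params(n);c=p["R"]@np.array(X)+p["t"];return c[:2]/c[2]*[p["fx"],p["fy"]]+[p["cx"],p["cy"]]
def down(yaw): # tool z down, tool y at world angle yaw
    y=np.array([np.cos(yaw),np.sin(yaw),0]);z=np.array([0,0,-1.]);return Ro.from_matrix(np.c_[np.cross(y,z),y,z]).as_rotvec()
E
python3 - <<'E'
from h import *
np.set_printoptions(precision=1,suppress=True)
def C(n,o,pts,z):
    q=np.array([bp(n,(o[0]+x/4-.375,o[1]+y/4-.375),z) for x,y in pts]);return q
ang=lambda d:np.degrees(np.arctan2(d[1],d[0]))
T=("top",(355,255));S=("side",(335,175));TB=("top",(150,170));SB=("side",(210,320))
for v,k in((T,[(35,97),(322,14),(371,170),(78,258)]),(S,[(60,325),(223,311),(312,514),(135,530)])):
    q=C(*v,k,45);print("block",q.mean(0),q.tolist(),ang(q[1]-q[0]),ang(q[2]-q[1]))
print("hole2",C(*T,[(269,115)],45),C(*S,[(160,369)],45))
print("headtop",C(*T,[(149,143)],87),C(*S,[(211,378)],87))
q=C(*T,[(133,105),(133,197),(226,120),(226,178)],53);print("ring",q, ang(q[1]-q[0]),ang(q[3]-q[2]))
print("head edges",[ang(a) for a in np.diff(C(*T,[(133,156),(166,156),(166,130),(133,130)],87),axis=0)])
print("bhole",C(*TB,[(295,147)],85),C(*SB,[(187,370)],85))
q=C(*TB,[(150,137),(330,119),(335,175),(150,188)],85);print("bar",q,ang(q[1]-q[0]),ang(q[2]-q[3]))
q=C(*SB,[(133,531),(153,326),(231,326),(217,531)],85);print("barS",q,ang(q[1]-q[0]),ang(q[2]-q[3]))
E
```

```text
block [ 441.5 -267.7] [[456.57132298134434, -195.0030900656571], [495.3310177065256, -321.18972607597493], [427.0934341225471, -340.9401888337305], [387.1417207572507, -213.56343228759533]] -72.92505029346486 -163.85761508673028
block [435.5 -99.6] [[479.8858864162429, -137.65027130269914], [422.55612963597656, -153.41629309023745], [391.31719583037574, -61.312956486712324], [448.3003999786962, -46.16975839140042]] -164.6234340766965 108.73553147169409
hole2 [[ 450.4 -297. ]] [[ 443.6 -120.8]]
headtop [[ 432.6 -239.2]] [[429.2 -76.8]]
ring [[ 452.8 -236.8]
 [ 413.  -236.5]
 [ 446.9 -277. ]
 [ 421.8 -276.6]] 179.57654425849492 179.14842268145335
head edges [np.float64(-89.07116523695454), np.float64(-0.5753614861637815), np.float64(90.93343999305206)]
bhole [[572.6  48.7]] [[554.5 143.6]]
bar [[575.9 111.1]
 [585.3  34.3]
 [560.6  31.1]
 [553.5 109.8]] -83.08841803266135 -84.87217521685024
barS [[558.6 186.9]
 [565.6 132.6]
 [545.9 129.9]
 [538.9 184.2]] -82.64583545638436 -82.64701705235231
```

Run:
```python
from h import *
np.set_printoptions(precision=1,suppress=True)
def C(n,o,pts,z):
    q=np.array([bp(n,(o[0]+x/4-.375,o[1]+(y-300)/4-.375),z) for x,y in pts]);return q
ang=lambda d:np.degrees(np.arctan2(d[1],d[0]))
S=("side",(335,175));SB=("side",(210,320))
q=C(*S,[(60,325),(223,311),(312,514),(135,530)],45);print("block",q.mean(0),ang(q[1]-q[0]),ang(q[2]-q[1]))
print("hole2",C(*S,[(160,369)],45));print("headtop",C(*S,[(211,378)],87))
print("bhole",C(*SB,[(187,370)],85))
q=C(*SB,[(133,531),(153,326),(231,326),(217,531)],85);print("barS",q,ang(q[1]-q[0]),ang(q[2]-q[3]))
```

```text
block [ 442.  -264.1] -163.1382523691538 106.27836853159769
hole2 [[ 451.5 -292.4]]
headtop [[ 433.7 -234.4]]
bhole [[573.5  51.5]]
barS [[576.9 105.6]
 [586.4  37.4]
 [564.2  34.2]
 [554.9 102.5]] -82.08565653003781 -82.25457266487184
```

Run:
```python
from h import *
print(arm.get_ee_rot(),arm.get_time())
for yaw in(0,np.pi):
  print([np.round(q,2) if (q:=kinematics.ik(p,down(yaw+d))) is not None else None for p,d in(([433,-237,140],0),([573,50,150],.126))])
yaw=min((0,np.pi),key=lambda y:abs(kinematics.ik([433,-237,140],down(y))[5])+abs(kinematics.ik([573,50,150],down(y+.126))[5]))
print(yaw)
arm.move_pose([433.1,-237,130],down(yaw)); arm.gripper_to(45)
print(arm.movel([433.1,-237,60.5],velocity=60,f_stop=5),arm.get_eef_pos())
arm.gripper_to(5);print(arm.get_opening(),arm.get_finger_force(),arm.get_force(),arm.get_time())
```

```text
[-3.08684371e+00 -5.74172014e-01  5.39855769e-04] 0.1
[array([-0.5 ,  0.27, -0.38,  0.92,  0.  ,  1.07]), array([ 0.09,  0.39, -0.17,  1.02,  0.  ,  1.53])]
[array([-0.5 ,  0.27, -0.38,  0.92,  0.  , -2.07]), array([ 0.09,  0.39, -0.17,  1.02,  0.  , -1.61])]
0
False [ 433.48564519 -237.22749082   60.89605755]
10.972649185156811 59.458081126213074 [0.55140718 0.47571354 0.90190117] 3.65
```

Run:
```python
from h import *
import cv2
arm.movel([433.1,-237,185],velocity=80)
arm.move_pose([573,50.1,175],down(.126))
arm.movel([573,50.1,148],velocity=60)
print(arm.get_opening(),arm.get_eef_pos(),arm.get_force(),arm.get_time())
t=eyes.camera("top")[:,:,::-1];s=eyes.camera("side")[:,:,::-1]
cv2.imwrite("pics/t2.png",t);cv2.imwrite("pics/s2.png",s)
c=lambda i,x,y:cv2.resize(i[y:y+120,x:x+80],(400,600),interpolation=cv2.INTER_CUBIC)
cv2.imwrite("pics/c2.png",np.hstack([c(t,180,150),c(s,215,240)]))
for n in("top","side"):print(n,proj(n,[573,50.1,148-52]),proj(n,[573,50.1,85]))
```

```text
10.731643682837486 [572.78031839  49.96458203 147.64808953] [-0.3729891  -0.89373369 -0.79145228] 7.175
top [221.66244587 204.56292487] [222.58942149 206.13966139]
side [256.61240457 330.1003678 ] [257.08809055 336.18712566]
```

View pics/c2.png

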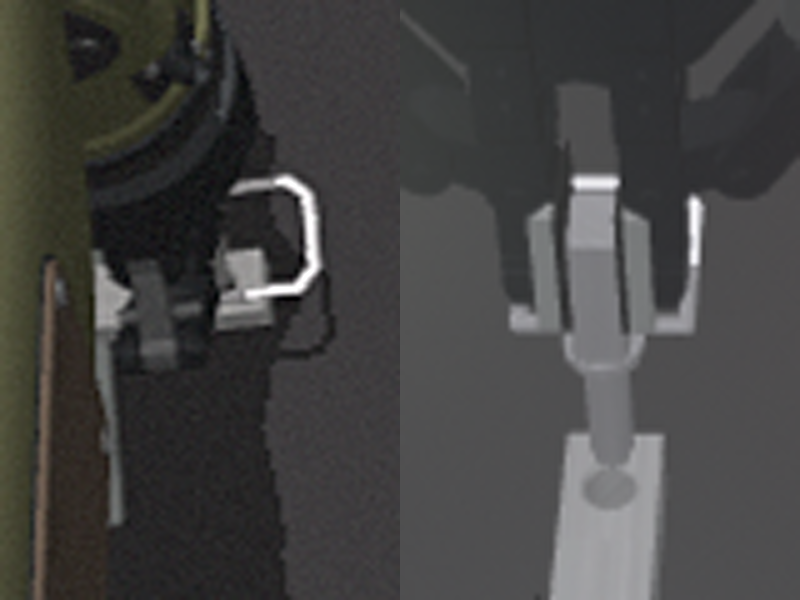

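The side view shows the pin tip at about (257,331), right above the hole at (257,337). The relative offset is under 1 mm and the ring points past the free end. Now to feel for the hole.

Run:
```python
from h import *
a=.126;ex=np.array([np.cos(a),np.sin(a)]);ey=np.array([-np.sin(a),np.cos(a)])
c=np.array([573,50.1])
offs=[(0,0)]+[(r*np.cos(t),r*np.sin(t)) for r in(1.2,2.2) for t in np.arange(6 if r<2 else 10)*2*np.pi/(6 if r<2 else 10)+np.pi/2]
arm.movel([*c,142],velocity=40)
for o in offs:
    p=c+o[0]*ex+o[1]*ey
    if arm.get_eef_pos()[2]<141: arm.movel([*arm.get_eef_pos()[:2],140.5],velocity=40)
    arm.movel([*p,140.5],velocity=40)
    hit=arm.movel([*p,128],velocity=20,f_stop=4)
    e=arm.get_eef_pos();print(np.round(o,1),hit,np.round(e,2),np.round(arm.get_force(),1),arm.get_time())
    if e[2]<131: break
    if arm.get_time()>35: break
```

```text
[0 0] False [573.04  50.11 127.96] [ 1.4  0.3 -1.5] 8.6
```

Run:
```python
from h import *
f0=arm.get_force()
for z,v in((115,20),(104,15),(98,6)):
    hit=arm.movel([573,50.1,z],velocity=v,f_stop=6)
    print(hit,np.round(arm.get_eef_pos(),2),np.round(arm.get_force()-f0,1),np.round(arm.get_moment(),2),arm.get_opening(),arm.get_time())
    if hit: break
```

```text
False [573.07  50.12 114.95] [-1.1  0.6 -0.3] [ 0.09 -0.27 -0.02] 10.742412588620203 9.4
False [573.09  50.16 103.93] [-0.7 -0.4 -0.5] [ 0.11 -0.29 -0.03] 10.638819968219039 10.2833
True [573.12  50.09 100.75] [-1.6 -0.6  6. ] [0.01 0.07 0.01] 10.900737542012036 10.925
```

Run:
```python
from h import *
import cv2
arm.gripper_to(40);print(arm.get_opening(),arm.get_force())
arm.movel([573,50.1,175],velocity=100)
arm.gripper_to(0);print(arm.get_opening())
a=.126;ey=np.array([-np.sin(a),np.cos(a)])
p=np.array([573.1,50.1])-110*ey
arm.movel([*p,175],velocity=150)
print(arm.get_eef_pos(),arm.get_time())
t=eyes.camera("top")[:,:,::-1];s=eyes.camera("side")[:,:,::-1]
c=lambda i,x,y:cv2.resize(i[y:y+120,x:x+80],(400,600),interpolation=cv2.INTER_CUBIC)
cv2.imwrite("pics/c3.png",np.hstack([c(t,190,150),c(s,215,260)]))
for th in(0,.8):
  q=np.array([573.1,50.1])-37.7*np.cos(th-.1)*ey;X=[*q,93-37.7*np.sin(th-.1)];print(X,proj("top",X),proj("side",X))
```

```text
40.030973442553254 [-0.486971   -0.01868355  0.35597369]
-0.16636237992538633
[586.75396282 -58.55330356 174.93713533] 13.5667
[np.float64(577.8139724731949), np.float64(12.885716764500891), np.float64(96.76371980758542)] [243.63731744 202.07204205] [258.98053686 304.19979583]
[np.float64(576.723547662426), np.float64(21.494035541438752), np.float64(68.71299319113905)] [240.43620275 206.61673367] [259.52687103 325.22854336]
```

View pics/c3.png

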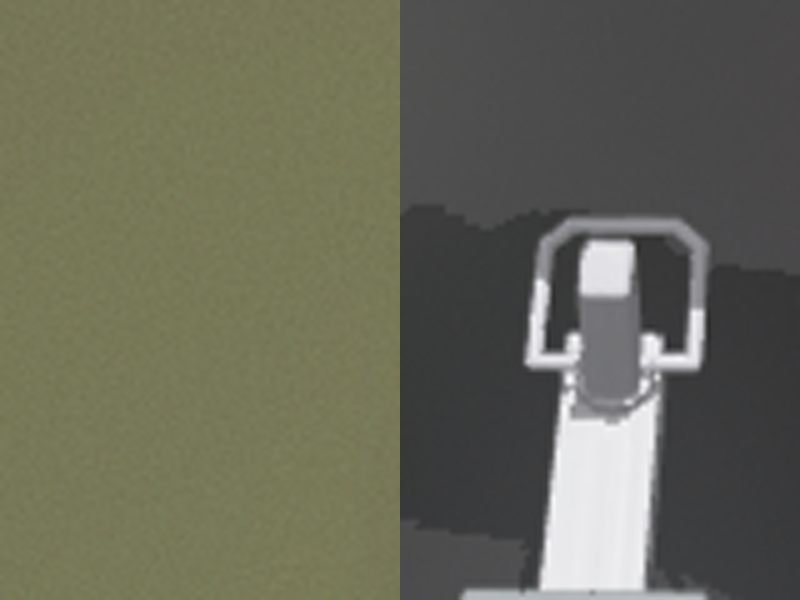

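The side view shows the pin seated with its collar flush, and the ring open past the bar end with its cross wire at (260,305), as predicted. Next I flip it.

Run:
```python
from h import *
import cv2
a=.126;ey=np.array([-np.sin(a),np.cos(a)]);h=np.array([573.1,50.1])
P=lambda y,z:[*(h+y*ey),z]
arm.movel(P(-36,125),velocity=120);arm.movel(P(-36,103),velocity=40)
f0=arm.get_force()
for z in range(98,62,-3):
    y=-36+3*(98-z)/33
    hit=arm.movel(P(y,z),velocity=20,f_stop=12)
    f=arm.get_force()-f0;print(z,hit,np.round(arm.get_eef_pos(),1),np.round(f,1))
    if hit: break
    if z<75 and abs(f[2])<.8: break
arm.wait(.3);print(arm.get_time())
s=eyes.camera("side")[:,:,::-1]
cv2.imwrite("pics/s4.png",s[230:400,160:360].repeat(3,0).repeat(3,1))
```

```text
98 False [577.6  14.4  97.9] [-0.7 -0.6 -0.9]
95 False [577.6  14.5  95. ] [-0.5 -1.1  0.1]
92 False [577.7  14.7  92. ] [-1.  -1.6  1.4]
89 False [577.6  15.1  89. ] [-1.1 -1.7  1.3]
86 False [577.6  15.5  86. ] [ 0.5 -1.6  1.2]
83 False [577.5  16.   82.9] [-0.7 -0.2  3.2]
80 False [577.4  16.4  80.1] [-1.5  0.7  3.4]
77 False [577.4  17.   77.2] [-1.1  1.4  4.1]
74 False [577.3  18.2  74.3] [-1.3  4.2  3.6]
71 False [577.3  18.7  71.3] [-1.3  4.5  4.7]
68 False [576.4  17.   67.3] [ 0.1  0.4 -0.9]
65 False [576.7  17.1  64.4] [ 0.  -0.1 -1.3]
19.2583
```

View pics/s4.png

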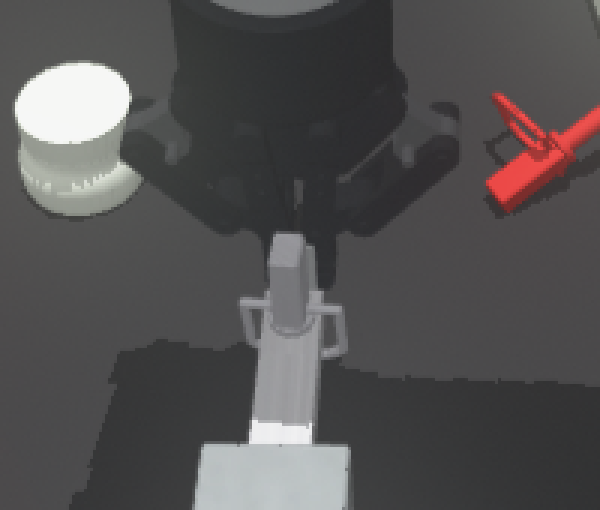

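The force dropped at about z 68, and the ring arms now point down either side of the bar, so it has snapped. I'll retreat and check the seating.

Run:
```python
from h import *
import cv2
a=.126;ey=np.array([-np.sin(a),np.cos(a)]);h=np.array([573.1,50.1])
P=lambda y,z:[*(h+y*ey),z]
arm.movel(P(-45,66),velocity=60);arm.movel(P(-45,190),velocity=120)
arm.move_pose([430,-230,200],down(0))
print(arm.get_time())
t=eyes.camera("top")[:,:,::-1];s=eyes.camera("side")[:,:,::-1]
c=lambda i,x,y:cv2.resize(i[y:y+75,x:x+50],(400,600),interpolation=cv2.INTER_CUBIC)
cv2.imwrite("pics/c5.png",np.hstack([c(t,200,170),c(s,235,298)]))
```

```text
21.9167
```

View pics/c5.png

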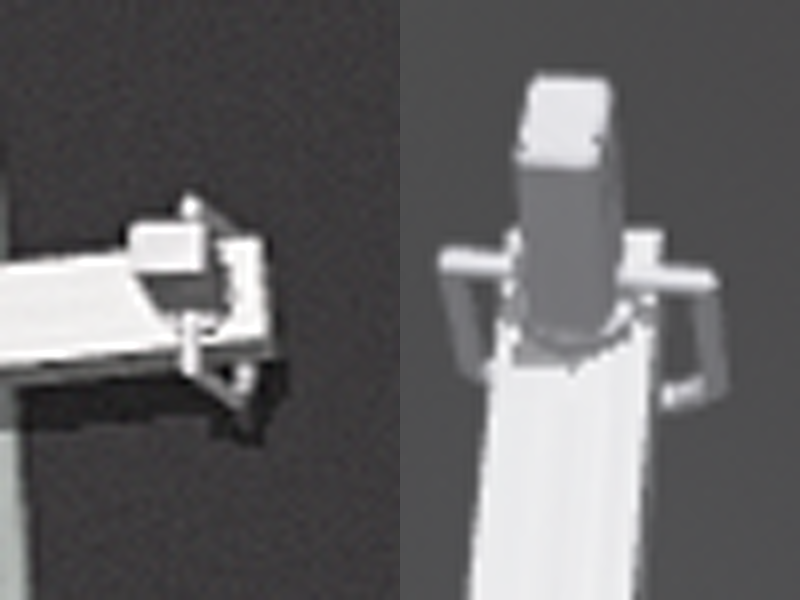

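Run:
```python
from h import *
np.set_printoptions(precision=0,suppress=True)
a=.126;ey=np.array([-np.sin(a),np.cos(a)]);h=np.array([573.1,50.1])
def cr(X):
    t=(proj("top",X)-[200,170]+.44)*8;s=(proj("side",X)-[235,298]+.44)*8+[400,0];return t,s
def P(q,psi,tilt,th,dz=0):
    R=Ro.from_euler("ZX",[psi,tilt]).as_matrix();return np.r_[h,85+dz]+R@np.array(q)
for psi in(.126,.06,0):
  for tilt in(0,.05):
    print("psi",psi,"tilt",tilt)
    for n,q in(("headtop",(0,0,42)),("hinge+",(18,0,8)),("hinge-",(-18,0,8)),("colfront",(0,9,0))):print("  ",n,*cr(P(q,psi,tilt,0)))
    for th in(1.48,1.2):
      b=th-.1
      for x,r in((18,32),(-18,32),(11,37.7),(-11,37.7)):print("   th",th,x,r,*cr(P((x,-r*np.cos(b),8-r*np.sin(b)),psi,tilt,0)))
```

```text
psi 0.126 tilt 0
   headtop [155. 243.] [564. 117.]
   hinge+ [172. 202.] [449. 272.]
   hinge- [186. 365.] [705. 275.]
   colfront [142. 297.] [575. 360.]
   th 1.48 18 32 [220. 236.] [468. 373.]
   th 1.48 -18 32 [234. 395.] [713. 377.]
   th 1.48 11 37.7 [231. 273.] [518. 391.]
   th 1.48 -11 37.7 [240. 369.] [667. 393.]
   th 1.2 18 32 [257. 229.] [472. 315.]
   th 1.2 -18 32 [271. 388.] [716. 318.]
   th 1.2 11 37.7 [274. 264.] [523. 322.]
   th 1.2 -11 37.7 [283. 361.] [671. 324.]
psi 0.126 tilt 0.05
   headtop [165. 242.] [566. 105.]
   hinge+ [174. 202.] [449. 270.]
   hinge- [188. 365.] [705. 273.]
   colfront [142. 296.] [574. 358.]
   th 1.48 18 32 [215. 237.] [467. 381.]
   th 1.48 -18 32 [229. 396.] [713. 384.]
   th 1.48 11 37.7 [225. 274.] [517. 401.]
   th 1.48 -11 37.7 [233. 370.] [667. 403.]
   th 1.2 18 32 [253. 230.] [471. 323.]
   th 1.2 -18 32 [266. 389.] [716. 326.]
   th 1.2 11 37.7 [269. 266.] [522. 333.]
   th 1.2 -11 37.7 [277. 362.] [670. 335.]
psi 0.06 tilt 0
   headtop [155. 243.] [564. 117.]
   hinge+ [178. 201.] [450. 265.]
   hinge- [180. 365.] [704. 
[... 1150 characters left out ...]
   th 1.48 -11 37.7 [233. 373.] [672. 401.]
   th 1.2 18 32 [268. 236.] [486. 303.]
   th 1.2 -18 32 [261. 396.] [726. 331.]
   th 1.2 11 37.7 [281. 273.] [539. 316.]
   th 1.2 -11 37.7 [277. 371.] [684. 333.]
psi 0 tilt 0.05
   headtop [165. 243.] [568. 105.]
   hinge+ [185. 201.] [452. 257.]
   hinge- [177. 365.] [703. 286.]
   colfront [142. 291.] [566. 358.]
   th 1.48 18 32 [226. 239.] [474. 369.]
   th 1.48 -18 32 [218. 399.] [715. 397.]
   th 1.48 11 37.7 [231. 277.] [524. 393.]
   th 1.48 -11 37.7 [227. 374.] [671. 411.]
   th 1.2 18 32 [263. 237.] [485. 312.]
   th 1.2 -18 32 [256. 397.] [725. 340.]
   th 1.2 11 37.7 [275. 274.] [537. 326.]
   th 1.2 -11 37.7 [271. 371.] [683. 343.]
```

The measured ring matches the shut prediction (about 1.48), the pin is upright, and the yaw slip is only about 4°. I'll finish with a gentle tap on the head, expected at z = 127, to confirm the collar is seated.

Run:
```python
from h import *
import cv2
arm.move_pose([573.1,50.1,165],down(.126));arm.movel([573.1,50.1,135],velocity=60);arm.wait(.2)
print(arm.movel([573.1,50.1,124],velocity=6,f_stop=6),arm.get_eef_pos(),arm.get_force())
arm.movel([573.1,50.1,175],velocity=80)
arm.move_pose([430,-230,200],down(0));print(arm.get_time())
t=eyes.camera("top")[:,:,::-1];s=eyes.camera("side")[:,:,::-1]
cv2.imwrite("pics/s6.png",s)
c=lambda i,x,y:cv2.resize(i[y:y+75,x:x+50],(400,600),interpolation=cv2.INTER_CUBIC)
cv2.imwrite("pics/c6.png",np.hstack([c(t,200,170),c(s,235,298)]))
```

```text
True [573.20240459  50.08677145 127.02187663] [-0.58947069  0.26591411  4.58487787]
27.3333
```

View pics/c6.png

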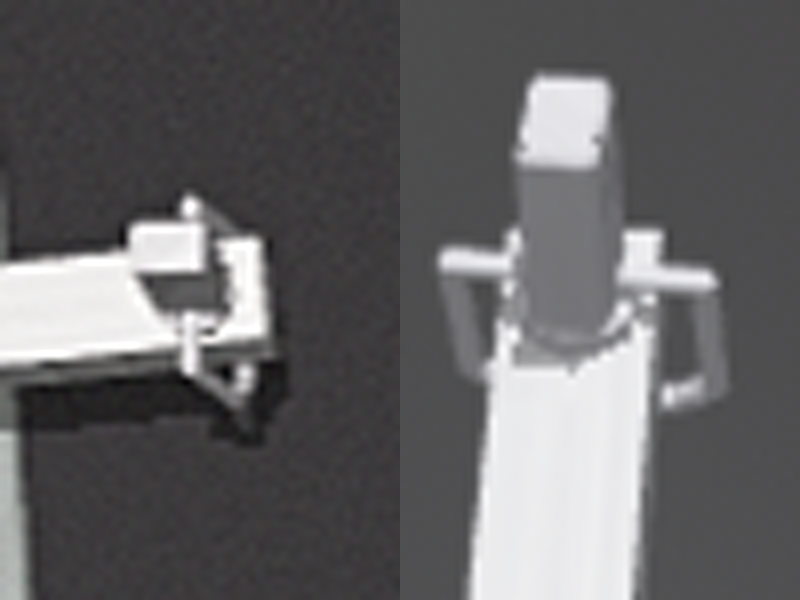

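The picture hasn't changed: ring shut, pin upright. The head top is at z 127.0, so the collar is flush.

```bash
python3 -c "
from rig import arm
print(arm.job_done())"
```

```text
the job is handed in; nothing more can be done
None
```

The linch pin is in the bar hole with its collar flush on the bar and the ring snapped shut around the bar end; the arm let go, stands clear, and the job was handed in at about 27 s.

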